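# Shift the mixer drive into the blue gear

### The arm

A 6-joint arm with a two-finger parallel gripper is mounted at the origin on a cart in front of the work surface, level with it; the furniture and walls round the work are solid. World frame = base frame: x ahead of the robot, y to its left, z up, the work surface at z = 0. Lengths are in m, angles in rad, forces in N, time in s.
With the tool pointing down it reaches from about 0.275 to 0.75 m from the base axis. Payload 10.2 kg.
Tool frame: the origin (TCP) lies between the finger pads; the fingertips stand 14 mm ahead of it and the grasp point (between the pads) lies 5 mm behind it; z points along the fingers, y is the line along which they close (so a half turn about z gives the same grasp; the last joint's range is limited). The gripper opens to 88 mm and grips with 3 to 60 N. Pads are 18 mm wide; open, the fingers measure 123 mm over their backs; the gripper's body (75 mm by 187 mm) begins 45 mm behind the grasp point.
Start: joints at [-1.332, 0.313, 1.498, -0, 1.331, -0.223], TCP at [0.234, -0.47, 0.253] pointing down, gripper open.
Joint ranges: [-2.94, 2.94], [-0.97, 2.17], [0.19, 2.56], [-1.23, 4.37], [0.02, 3.11], [-2.88, 2.88]. Speed limits (rad/s): [2.39, 2.39, 3.01, 3.14, 3.14, 3.14].

### API

Orientations are given as a unit quaternion [x, y, z, w].
In Python, from workcell import read_state, grab_frame, camera_params, hand_in gives the robot as it stands. The module is installed in compiled form; this text tells all that it offers.
- The arm moves only by the shell command python3 -m crank 'ROWS' [FORCE]. ROWS is JSON, a list of rows, each an object with "dp": the shift along the world's x, y, z in mm, a list of three; "roll": the turn about the world's z in rad; "claw": the opening, from 0 (shut) to 1 (fully open). In form: [{"dp": [x, y, z], "roll": roll, "claw": claw}, ...]. A call has 1 to 10 rows; each row shifts and turns the commanded pose from where the row before left it; what a row does not reach is not made up. A row lasts 1/10 s, in which the tool goes at most 50 mm and 8.59 degrees, less where a joint would pass 70% of its speed; a pose out of reach is approached as far as the arm can. A call with a gripper value outside its range is refused whole. The fingers move at their own pace and stop on an object; FORCE is the grip in N (left out, the last holds). Time passes only in rows, so rows that do not move let the fingers close. It gives the time, the measured TCP pose, the force, the opening and the grip force at its end, in the units of the state.
- read_state(): the state, without advancing time (a new reading comes with each control period).
- grab_frame(name): name is "scene" or "top" or "wrist"; returns the picture (420x560x3 uint8, blue, green, red); there is no depth.
- camera_params(name): a dict with "mtx" (3x3 intrinsics, pixels), "rvec" (rotation vector, rad) and "tvec" (3), from world to camera coordinates, as OpenCV has them; the wrist camera has in their place "tool_from_camera" (4x4, takes a point from camera to tool coordinates, whose origin is the TCP and whose axes are the flange's). Camera axes: x right, y down, z forward; pixel columns grow to the right and rows downward; lengths in m; the calibration is good to about 2 mm. A picture is of the moment at which its call begins: read the wrist's pose just before it. camera_params takes no time and is no camera call.
- hand_in(): hands the job in; it is judged then, once.
The state is a dict: "t": time; "joints": joint angles; "joint_velocities": joint speeds; "joint_efforts": joint torques, N m; "tcp_pos": TCP position; "eef_rot": TCP orientation; "ft_force": force on the tool from outside, world axes, zero at the start; "torque": the same for the moment, N m; "width": opening from 0.0 (shut) to 1.0 (fully open); "gripper_force": force on a finger pad.
Only numpy, scipy, OpenCV 4.12 (cv2) and the standard library are available. Lean on these libraries where they do the work, as an engineer would, in place of code of your own. Each camera call takes 0.05 s, during which the arm holds its last target. There are 200 camera calls.

### The job

The grey mixer drive is parked: its ball-topped gear lever stands in the middle leg of the gate. With closed fingers, push the lever out of park into the cross channel, along it, and fully home into the slot marked by the blue disc, without going into any of the other coloured slots. Only push the knob, with the tips or outsides of the fingers: never take it between them; leave the things standing around where they are, and end with the lever let go.

Things in the scene. Friction and masses are not known exactly. Their poses are not given: they have to be found in the camera images.
- gearbox: Fixed grey geared mixer drive, casting 180 (x) x 190 (y) mm with a flat aluminium gate plate on top at 100 mm height; origin under the casting's centre on the worktop. x points from the white front cover to the motor at the back (motor reaches 192 mm along +x, at most 103 mm high), y to its left (a shaft coupling reaches 131 mm along +y), z up.
- gate_centre (a point): Knob centre position when the lever is upright in the middle of the cross channel: 155 mm above the gearbox origin, axes as the gearbox. The gate is an H: a cross channel along y through here, a coloured slot towards +x and one towards -x at each of its ends, and an unmarked park leg in the middle towards -x only. Pushed +x from park, the lever stops at the channel's far wall.
- park_end (a point): Knob centre position when the lever is fully back in the park leg (43 mm towards -x of gate_centre; 7 mm lower). The lever starts here or up to 16 mm nearer to the channel. Sideways play of the knob in this leg is 3 mm either way.
- lever_knob (a point): Centre of the black ball knob (36 mm diameter) on the 10 mm steel stem of the gear lever, which tilts both ways about a point 140 mm below the knob, 15 mm above the gearbox origin. Knob 155 mm above the worktop upright, about 142 mm in a corner slot. About 2 N at the knob moves it; no spring, it stays where it is left. Free play in x in the cross channel: about 7 mm either way.
- disc_blue: Blue enamel disc, 24 mm diameter, 3 mm thick, fixed flat on the gate plate at the outer end of one of the four slots (which one varies); origin at the centre of its underside, 100 mm above the worktop, axes as the gearbox (41 mm along x and 43 mm along y from its centre line). With the lever fully in this slot, at its hard stop, the knob centre is straight above the disc's centre (sideways play 5 mm). The target.
- disc_yellow: Yellow enamel disc, 24 mm diameter, 3 mm thick, fixed flat on the gate plate at the outer end of one of the four slots (which one varies); origin at the centre of its underside, 100 mm above the worktop, axes as the gearbox (41 mm along x and 43 mm along y from its centre line). With the lever fully in this slot, at its hard stop, the knob centre is straight above the disc's centre (sideways play 5 mm).
- disc_red: Red enamel disc, 24 mm diameter, 3 mm thick, fixed flat on the gate plate at the outer end of one of the four slots (which one varies); origin at the centre of its underside, 100 mm above the worktop, axes as the gearbox (41 mm along x and 43 mm along y from its centre line). With the lever fully in this slot, at its hard stop, the knob centre is straight above the disc's centre (sideways play 5 mm).
- disc_green: Green enamel disc, 24 mm diameter, 3 mm thick, fixed flat on the gate plate at the outer end of one of the four slots (which one varies); origin at the centre of its underside, 100 mm above the worktop, axes as the gearbox (41 mm along x and 43 mm along y from its centre line). With the lever fully in this slot, at its hard stop, the knob centre is straight above the disc's centre (sideways play 5 mm).
- vial_0: Glass vial with white cap, 27 mm diameter, 61 mm high; loose bystander, origin at the centre of its underside; not to be moved.
- timer: White bench timer, 66x66x20 mm; loose bystander, origin at the centre of its underside; not to be moved.
- screwdriver: Orange-handled screwdriver, 172 mm long, lying at the left; loose bystander, origin at the centre of its underside; not to be moved.
- bottle_white: White plastic bottle, 60 mm diameter, 108 mm high; loose bystander, origin at the centre of its underside; not to be moved.
- petri_dish: Petri dish, 70 mm diameter, 15 mm high; loose bystander, origin at the centre of its underside; not to be moved.
- lever (a joint): Fore-and-aft angle of the gear lever, rad: 0 in the cross channel, + towards the motor (+x of the gearbox), -0.31 at the end of park, +/-0.31 fully in a coloured slot

How it is judged:
On the way:
1. the lever is out of park, in the cross channel (knob within 12 mm of its centre line) (x of lever_knob in the frame of gearbox between -0.012 and 0.012 m).
At the end, for the whole second after the job is handed in: the knob centre is within 10 mm horizontally of the blue disc's centre (lever fully in the blue slot) and the lever is at rest (horizontal distance between lever_knob and disc_blue below 0.01 m and velocity of joint lever between -0.05 and 0.05 rad/s); the robot touches nothing.
It fails at once if the lever goes into the yellow, red or green slot (knob within 20 mm of the disc's centre, seen from above) (horizontal distance between lever_knob and disc_yellow below 0.02 m or horizontal distance between lever_knob and disc_red below 0.02 m or horizontal distance between lever_knob and disc_green below 0.02 m).
It fails at once if the knob is taken between the fingers (grasp point within 15 mm of the knob's axis, less than 30 mm above its centre) (horizontal distance between the grasp point and lever_knob below 0.015 m and z of the grasp point in the frame of gearbox below 0.18 m).
It fails at once if a loose bystander is moved more than 20 mm or lifted (distance of any of vial_0, timer, screwdriver, bottle_white, petri_dish from where it was at the start of the episode above 0.02 m).
It also fails if it takes over 45 s, if anything falls off the work surface, if the arm or the gripper's body presses on something with over 40 N, if the wrist force passes 120 N, or if a joint passes its speed limit or range.

## Working session

There is one attempt and no reset: what is moved stays moved. The work goes in short steps, Python scripts to look and compute and a shell command to move; the robot and the scene stay as the last step left them, time stands still between calls to the robot, and variables do not carry over. Pictures are saved under pics/ and viewed, at most 12 in all, crops included, and the job is handed in when it is done.

```bash
mkdir -p pics
python3 - <<'E'
from workcell import *
import cv2,numpy as np
s=read_state();print(s['t'],s['tcp_pos'],s['eef_rot'],s['width'])
for n in('top','scene'):
    f=grab_frame(n);cv2.imwrite(f'pics/{n}0.png',f);p=camera_params(n)
    R=cv2.Rodrigues(np.array(p['rvec'],float))[0];print(n,p['mtx'],(-R.T@np.array(p['tvec']).ravel()).round(3))
E
```

```text
0.0 [ 0.23386143 -0.46979402  0.25218981] [ 9.73459134e-01  2.28860133e-01 -9.51129352e-06 -5.94798236e-04] 1.0010479476657022
top [[530.74601955   0.         273.33786489]
 [  0.         530.74601955 209.23830696]
 [  0.           0.           1.        ]] [0.434 0.039 1.704]
scene [[402.59587793   0.         279.36060276]
 [  0.         402.59587793 214.15980826]
 [  0.           0.           1.        ]] [-0.207  0.614  0.747]
```

View pics/top0.png

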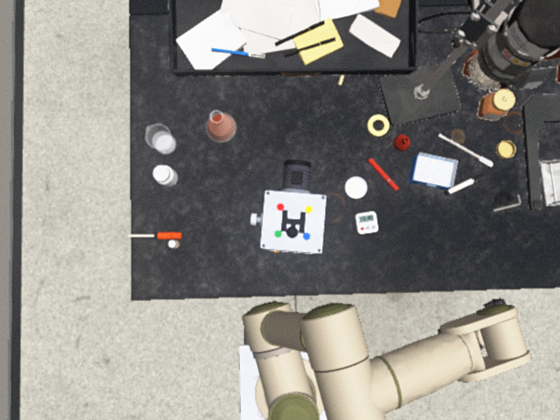

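View pics/scene0.png

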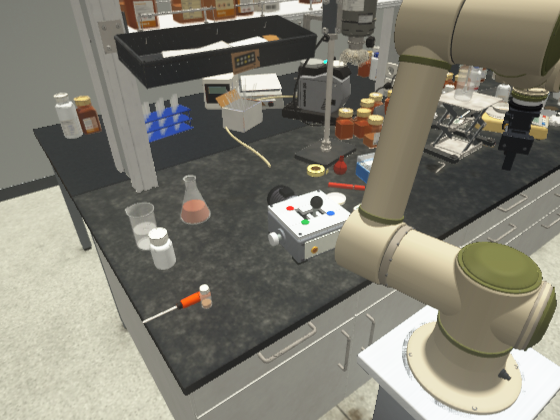

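The top view shows the gearbox at about (294,222), with the motor up the picture (+x). The discs are red (280,207), yellow (309,209), green (278,234) and blue (307,237). The knob is at about (292,232). So blue is the (-x,-y) slot.

```bash
cat > h.py <<'E'
from workcell import *
import cv2,numpy as np
def ray(n,uv,z):
    p=camera_params(n);R=cv2.Rodrigues(np.array(p['rvec'],float))[0];c=-R.T@np.array(p['tvec'],float).ravel()
    d=R.T@np.linalg.inv(np.array(p['mtx']))@np.array([*uv,1.]);return c+d*(z-c[2])/d[2]
def blob(m,near,r=9):
    y,x=np.nonzero(m);k=np.hypot(x-near[0],y-near[1])<r;return np.array([x[k].mean(),y[k].mean()]),k.sum()
E
python3 - <<'E'
from h import *
f=cv2.imread('pics/top0.png');h=cv2.cvtColor(f,cv2.COLOR_BGR2HSV);sat=(h[...,1]>110)&(h[...,2]>90)
P={}
for n,c in dict(red=(280,207),yellow=(309,209),green=(278,234),blue=(307,237)).items():
    b,k=blob(sat,c,6);P[n]=ray('top',b,.103);print(n,b.round(1),k,P[n].round(4))
c=sum(P.values())/4;ax=(P['red']+P['yellow']-P['green']-P['blue'])[:2];ay=(P['red']+P['green']-P['yellow']-P['blue'])[:2]
print('centre',c.round(4),'x',np.arctan2(ax[1],ax[0]),np.linalg.norm(ax)/2,'y',np.arctan2(-ay[0],ay[1]),np.linalg.norm(ay)/2)
cv2.imwrite('pics/crop.png',cv2.resize(f[180:270,240:380],None,fx=5,fy=5,interpolation=cv2.INTER_CUBIC))
E
```

```text
red [280.  206.6] 38 [0.5763 0.0172 0.103 ]
yellow [308.2 208.9] 34 [ 0.5668 -0.0681  0.103 ]
green [277.7 233.4] 32 [0.4955 0.0267 0.103 ]
blue [306.1 235.8] 36 [ 0.4857 -0.0587  0.103 ]
centre [ 0.5311 -0.0207  0.103 ] x -0.11600394142445943 0.08148252262886525 y -0.1131672889318297 0.08584187747349789
```

View pics/crop.png

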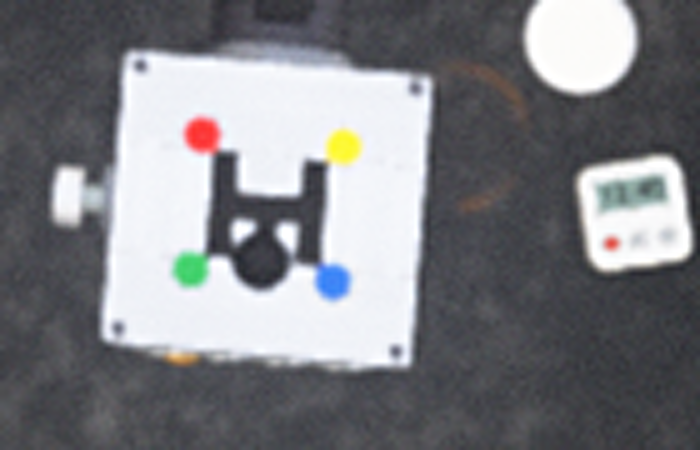

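The crop shows the knob over the park leg at crop pixel (261,260), which is (292.2,232.0) in the full picture. The disc spacings of 81.5 and 85.8 mm fit the expected 82 and 86. Next I'll place the knob and work out waypoints, with the fingers turned square to the gate.

```bash
cat >> h.py <<'E'
C=np.array([.5311,-.0207]);a=-.1146;E=np.array([[np.cos(a),np.sin(a)],[-np.sin(a),np.cos(a)]])
def g(p): return E@(np.asarray(p)[:2]-C)*1000   # world m -> gearbox mm
def w(x,y): return C+E.T@np.array([x,y])/1000
def knob(f,near,z=.149,r=11):
    m=(f.max(2)<70)
    m=cv2.morphologyEx(m.astype(np.uint8),cv2.MORPH_OPEN,cv2.getStructuringElement(cv2.MORPH_ELLIPSE,(9,9)))
    b,k=blob(m>0,near,r);return b,k,g(ray('top',b,z))
E
python3 - <<'E'
from h import *
f=cv2.imread('pics/top0.png');print(knob(f,(292,232)))
s=read_state();t=s['tcp_pos']
for q in [(-95,0)]: print(q,w(*q),(w(*q)-t[:2])*1000)
E
```

```text
(array([nan, nan]), np.int64(0), array([nan, nan]))
(-95, 0) [ 0.43672314 -0.00983681] [202.87478667 459.98218445]h.py:7: RuntimeWarning: Mean of empty slice.
  y,x=np.nonzero(m);k=np.hypot(x-near[0],y-near[1])<r;return np.array([x[k].mean(),y[k].mean()]),k.sum()
  ret = ret.dtype.type(ret / rcount)
```

```bash
sed -i 's/max(2)<70/max(2)<85/; s/(9,9)/(7,7)/' h.py
python3 - <<'E'
from h import *
f=cv2.imread('pics/top0.png');print(knob(f,(292,232),r=8), g(ray('top',(292.2,232),.149)), f[228:237,286:299].max(2))
E
python3 -m crank '[{"dp":[18,42,0],"roll":-0.0576,"claw":0},{"dp":[18,42,0],"roll":-0.0576,"claw":0},{"dp":[18,42,0],"roll":-0.0576,"claw":0},{"dp":[18,42,0],"roll":-0.0576,"claw":0},{"dp":[18,42,0],"roll":-0.0576,"claw":0},{"dp":[18,42,0],"roll":-0.0576,"claw":0},{"dp":[18,42,0],"roll":-0.0576,"claw":0},{"dp":[18,42,0],"roll":-0.0576,"claw":0},{"dp":[18,42,0],"roll":-0.0576,"claw":0},{"dp":[18,42,0],"roll":-0.0576,"claw":0}]' 10
```

```text
(array([291.62666667, 231.64      ]), np.int64(75), array([-34.02095423,   2.79028202])) [-34.93034771   1.03024061] [[131 184 124  68  54  61  65  62  60 102 195 252 254]
 [ 91  99  66  55  58  66  72  63  62  64 116 208 240]
 [ 66  63  56  62  71  72  72  70  73  59  79 142 191]
 [ 87  48  59  69  69  71  74  72  71  63  61 104 149]
 [136  68  55  63  68  70  75  72  69  65  66 106 160]
 [181  77  55  58  65  70  66  66  68  66  59 122 204]
 [216 102  51  63  59  62  64  60  60  57  74 169 247]
 [246 172  79  55  52  54  66  56  58  69 117 213 254]
 [253 231 167  94  67  62  62  61  83 141 205 243 251]]
t: 1.1
tcp_pos: [0.4142, -0.0481, 0.2527]
eef_rot: [0.998, -0.058, 0.0, 0.0]
ft_force: [0.8, -0.9, 0.6]
width: 0.118
gripper_force: 0.0
```

The knob is at gate x ≈ -35, y ≈ +1.5 mm, which fits the park leg. I'll go in behind it and descend.

```bash
python3 -m crank '[{"dp":[11,20,0],"roll":0,"claw":0},{"dp":[11,19,0],"roll":0,"claw":0},{"dp":[0,0,-27],"roll":0,"claw":0},{"dp":[0,0,-27],"roll":0,"claw":0},{"dp":[0,0,-27],"roll":0,"claw":0},{"dp":[0,0,-25],"roll":0,"claw":0},{"dp":[0,0,0],"roll":0,"claw":0},{"dp":[0,0,0],"roll":0,"claw":0}]'
python3 - <<'E'
from h import *
t=read_state()['tcp_pos'];print(t,g(t))
f=grab_frame('wrist');cv2.imwrite('pics/w1.png',f);f=grab_frame('scene');cv2.imwrite('pics/s1.png',cv2.resize(f[150:300,220:420],None,fx=4,fy=4))
print('to x=-27:',(w(-27,1)-t[:2])*1000)
E
```

```text
t: 1.9
tcp_pos: [0.4361, -0.0111, 0.1472]
eef_rot: [0.998, -0.057, -0.0, -0.0]
ft_force: [0.1, 0.4, -0.3]
width: 0.008
gripper_force: 0.0
[ 0.43608385 -0.01108392  0.14724514] [-95.49248962  -1.31202857]
to x=-27: [68.30759912 -5.53520664]
```

View pics/s1.png

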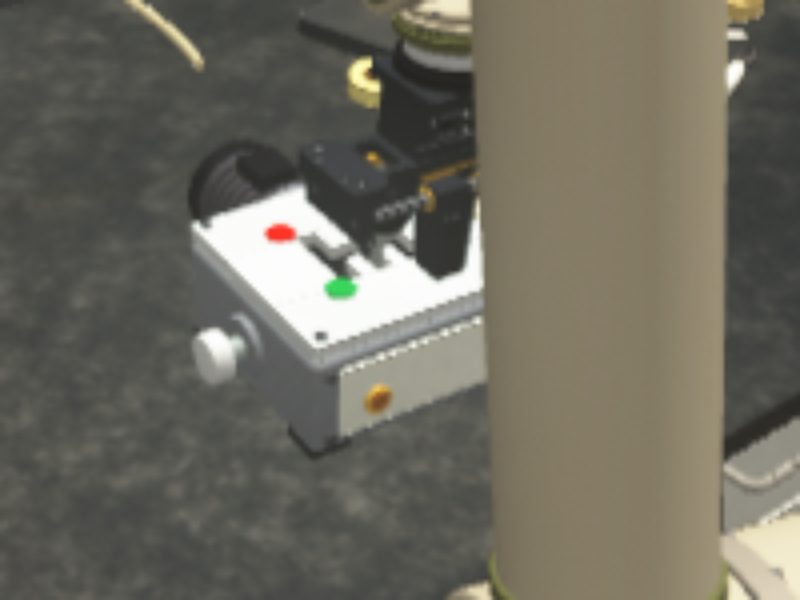

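View pics/w1.png

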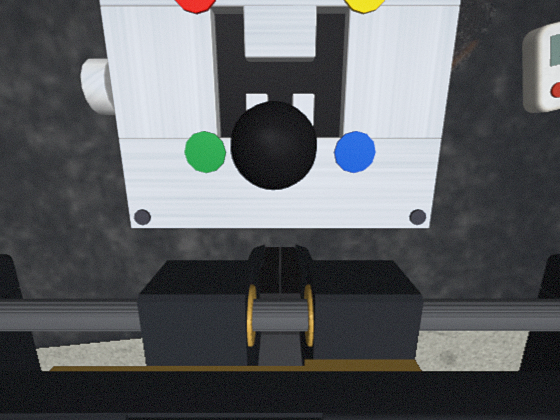

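The scene view shows the fingers low behind the lever. The wrist view shows the closed fingertips at about (280,275) and the knob at about (273,146), between the green (205,151) and blue (355,151) discs. I'll measure the knob from the wrist view and push in short rows.

```bash
cat >> h.py <<'E'
from scipy.spatial.transform import Rotation as Ro
def wray(uv,z,s):
    p=camera_params('wrist');T=np.array(p['tool_from_camera']);A=Ro.from_quat(s['eef_rot']).as_matrix()
    c=A@T[:3,3]+s['tcp_pos'];d=A@T[:3,:3]@np.linalg.inv(np.array(p['mtx']))@np.array([*uv,1.]);return c+d*(z-c[2])/d[2]
E
python3 - <<'E'
from h import *
s=read_state()
print('knob',g(wray((273.5,145.5),.150,s)),'blue',g(wray((355,151.5),.103,s)),'green',g(wray((205,151.5),.103,s)))
p=camera_params('wrist');print(p['tool_from_camera'])
E
python3 -m crank '[{"dp":[8,0,0],"roll":0,"claw":0},{"dp":[8,0,0],"roll":0,"claw":0},{"dp":[8,0,0],"roll":0,"claw":0},{"dp":[6,0,0],"roll":0,"claw":0},{"dp":[4,-1,0],"roll":0,"claw":0},{"dp":[4,-1,0],"roll":0,"claw":0},{"dp":[4,-1,0],"roll":0,"claw":0},{"dp":[4,-1,0],"roll":0,"claw":0}]'
```

```text
knob [-33.07326292   2.01432121] blue [-39.34135313 -43.9447354 ] green [-39.41212637  42.20889937]
[[ 5.87688923e-04 -9.62497956e-01 -2.71288297e-01  7.03724663e-02]
 [ 9.99998662e-01  1.51544502e-04  1.62862486e-03 -9.43031490e-04]
 [-1.52643585e-03 -2.71288891e-01  9.62496757e-01 -1.32187891e-01]
 [ 0.00000000e+00  0.00000000e+00  0.00000000e+00  1.00000000e+00]]
t: 2.8
tcp_pos: [0.482, -0.015, 0.1467]
eef_rot: [0.998, -0.057, -0.0, -0.0]
ft_force: [-2.4, 2.1, 2.8]
width: 0.009
gripper_force: 1.4
```

```bash
python3 -m crank '[{"dp":[4,0,0],"roll":0,"claw":0},{"dp":[4,-1,0],"roll":0,"claw":0},{"dp":[4,0,0],"roll":0,"claw":0},{"dp":[4,-1,0],"roll":0,"claw":0},{"dp":[3,0,0],"roll":0,"claw":0},{"dp":[0,0,0],"roll":0,"claw":0}]'
python3 - <<'E'
from h import *
s=read_state();print(g(s['tcp_pos']))
f=grab_frame('wrist');cv2.imwrite('pics/w2.png',f)
E
```

```text
t: 3.4
tcp_pos: [0.5014, -0.0171, 0.1467]
eef_rot: [0.998, -0.057, 0.0, 0.0]
ft_force: [-0.0, 0.0, -0.9]
width: 0.004
gripper_force: 0.0
[-29.94733343   0.15942673]
```

View pics/w2.png

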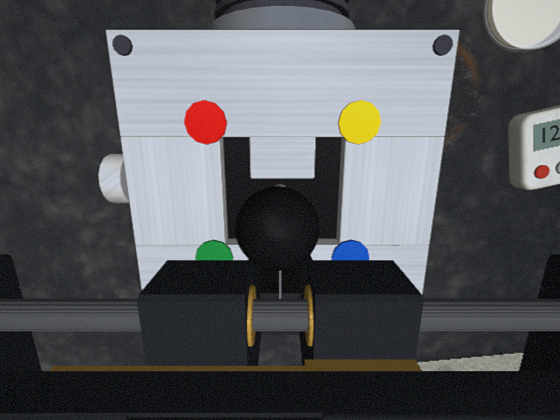

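The wrist view shows the knob at about (277,226), just touching the fingers. I'll work out its gate position.

Run:
```python
from h import *
s=read_state();print(g(wray((277.5,226),.155,s)),g(wray((205,122),.103,s)),g(wray((360,122),.103,s)))
```

```text
[-1.59295709  1.85830056] [41.71866979 42.35712279] [ 41.79952233 -43.74578684]
```

```bash
python3 -m crank '[{"dp":[2,0,0],"roll":0,"claw":0},{"dp":[0,0,0],"roll":0,"claw":0},{"dp":[-20,2,0],"roll":0,"claw":0},{"dp":[3,26,0],"roll":0,"claw":0},{"dp":[3,26,0],"roll":0,"claw":0},{"dp":[24,-3,0],"roll":0,"claw":0},{"dp":[24,-3,0],"roll":0,"claw":0},{"dp":[0,0,0],"roll":0,"claw":0},{"dp":[0,0,0],"roll":0,"claw":0}]'
python3 - <<'E'
from h import *
s=read_state();print(g(s['tcp_pos']))
f=grab_frame('wrist');cv2.imwrite('pics/w3.png',f)
E
```

```text
t: 4.35
tcp_pos: [0.5366, 0.031, 0.1464]
eef_rot: [0.998, -0.057, -0.0, -0.0]
ft_force: [-0.9, 0.5, 0.4]
width: 0.0
gripper_force: 0.0
[-0.42041703 52.03881757]
```

View pics/w3.png

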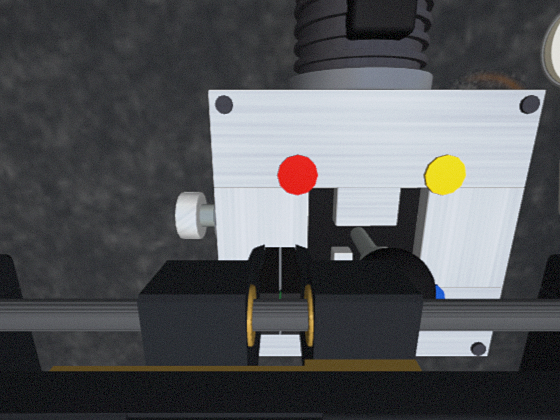

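The knob has moved. It is now at about (397,288), towards blue. I'll find its position before going on.

Run:
```python
from h import *
s=read_state()
for c in [(397,285),(397,290)]: print(g(wray(c,.153,s)))
f=grab_frame('top');cv2.imwrite('pics/t3.png',cv2.resize(f[180:270,240:380],None,fx=5,fy=5,interpolation=cv2.INTER_CUBIC))
```

```text
[-1.53450245 -1.37069333]
[-4.1246256  -1.64503923]
```

View pics/t3.png

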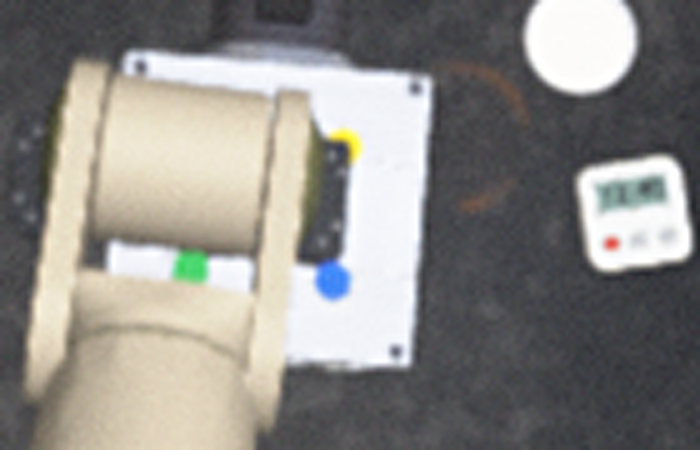

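The knob has not really moved: x ≈ -2, y ≈ -1, and the shift was perspective. The top view is blocked by the arm, with only blue (333,281), green and part of yellow showing. Next I push -y along the channel.

```bash
python3 -m crank '[{"dp":[-1,-8,0],"roll":0,"claw":0},{"dp":[-1,-6,0],"roll":0,"claw":0},{"dp":[0,-5,0],"roll":0,"claw":0},{"dp":[-1,-5,0],"roll":0,"claw":0},{"dp":[0,-5,0],"roll":0,"claw":0},{"dp":[-1,-5,0],"roll":0,"claw":0},{"dp":[0,-5,0],"roll":0,"claw":0},{"dp":[-1,-5,0],"roll":0,"claw":0},{"dp":[-1,-4,0],"roll":0,"claw":0},{"dp":[0,0,0],"roll":0,"claw":0}]'
python3 - <<'E'
from h import *
s=read_state();print(g(s['tcp_pos']))
f=grab_frame('wrist');cv2.imwrite('pics/w4.png',f)
E
```

```text
t: 5.45
tcp_pos: [0.5308, -0.0176, 0.1466]
eef_rot: [0.998, -0.057, -0.0, 0.0]
ft_force: [0.7, 0.1, -0.9]
width: 0.005
gripper_force: 0.0
[-0.69447486  3.01621244]
```

View pics/w4.png

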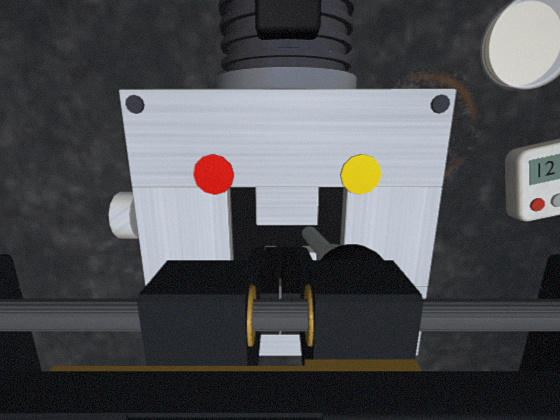

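The knob top is now at about (352,246), with its centre column at 352, so knob y ≈ -30. It needs about 13 mm more.

```bash
python3 -m crank '[{"dp":[-1,-4,0],"roll":0,"claw":0},{"dp":[0,-4,0],"roll":0,"claw":0},{"dp":[0,-3,0],"roll":0,"claw":0},{"dp":[0,-2,0],"roll":0,"claw":0},{"dp":[0,0,0],"roll":0,"claw":0}]'
python3 - <<'E'
from h import *
s=read_state();print(g(s['tcp_pos']))
E
```

```text
t: 6.0
tcp_pos: [0.5299, -0.0304, 0.1467]
eef_rot: [0.998, -0.057, 0.0, 0.0]
ft_force: [0.7, -0.0, -0.5]
width: 0.008
gripper_force: 0.0
[-0.05409898 -9.73239911]
```

```bash
python3 -m crank '[{"dp":[1,10,0],"roll":0,"claw":0},{"dp":[-25,3,0],"roll":0,"claw":0},{"dp":[-25,3,0],"roll":0,"claw":0},{"dp":[0,0,0],"roll":0,"claw":0},{"dp":[0,0,0],"roll":0,"claw":0}]'
python3 - <<'E'
from h import *
s=read_state();print(g(s['tcp_pos']))
f=grab_frame('wrist');cv2.imwrite('pics/w5.png',f)
E
```

```text
t: 6.5
tcp_pos: [0.4814, -0.0138, 0.1472]
eef_rot: [0.998, -0.057, 0.001, 0.0]
ft_force: [0.4, -0.3, 0.3]
width: 0.006
gripper_force: 0.0
[-50.12942775   1.22169646]
```

View pics/w5.png

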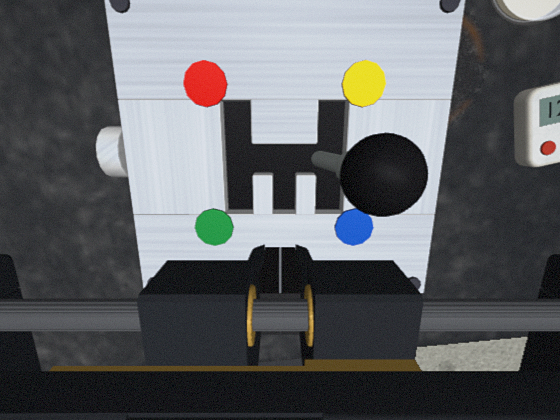

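The knob is clear of the fingers at (384,174), at the blue/yellow end of the channel.

```bash
python3 - <<'E'
from h import *
s=read_state();print(g(wray((384,174),.149,s)))
E
python3 -m crank '[{"dp":[33,-4,0],"roll":0,"claw":0},{"dp":[33,-4,0],"roll":0,"claw":0},{"dp":[33,-4,0],"roll":0,"claw":0},{"dp":[-3,-22,0],"roll":0,"claw":0},{"dp":[-2,-23,0],"roll":0,"claw":0},{"dp":[0,0,0],"roll":0,"claw":0},{"dp":[0,0,0],"roll":0,"claw":0}]'; python3 -c "
from h import *
print(g(read_state()['tcp_pos']))"
```

```text
[  0.18152367 -43.08980845]
t: 7.25
tcp_pos: [0.5753, -0.0709, 0.1465]
eef_rot: [0.998, -0.057, 0.0, -0.0]
ft_force: [-0.4, -0.1, -0.3]
width: 0.008
gripper_force: 0.0
[ 49.6829353  -44.79489228]
```

```bash
python3 -m crank '[{"dp":[-10,1,-4],"roll":0,"claw":0},{"dp":[-8,1,0],"roll":0,"claw":0},{"dp":[-5,1,0],"roll":0,"claw":0},{"dp":[-5,0,0],"roll":0,"claw":0},{"dp":[-5,1,0],"roll":0,"claw":0},{"dp":[-5,0,0],"roll":0,"claw":0},{"dp":[-5,1,0],"roll":0,"claw":0},{"dp":[-5,0,0],"roll":0,"claw":0},{"dp":[-5,1,0],"roll":0,"claw":0},{"dp":[-4,1,0],"roll":0,"claw":0}]'; python3 -m crank '[{"dp":[-2,0,0],"roll":0,"claw":0},{"dp":[-2,0,0],"roll":0,"claw":0},{"dp":[0,0,0],"roll":0,"claw":0}]'; python3 -c "
from h import *
print(g(read_state()['tcp_pos']))"
```

```text
t: 8.25
tcp_pos: [0.5173, -0.064, 0.1425]
eef_rot: [0.998, -0.057, -0.0, 0.0]
ft_force: [1.4, -0.8, -1.5]
width: 0.002
gripper_force: 0.9
t: 8.55
tcp_pos: [0.5136, -0.0639, 0.1426]
eef_rot: [0.998, -0.057, -0.0, -0.0]
ft_force: [-0.1, 0.3, 0.3]
width: 0.006
gripper_force: 0.1
[-12.39594156 -44.94666577]
```

Nearly home, so I'll press on gently to feel the stop.

```bash
for i in 1 2; do python3 -m crank '[{"dp":[-1,0,0],"roll":0,"claw":0},{"dp":[-1,0,0],"roll":0,"claw":0},{"dp":[0,0,0],"roll":0,"claw":0}]' | grep -E 'tcp|ft_'; done
```

```text
tcp_pos: [0.5121, -0.064, 0.1427]
ft_force: [3.4, 1.7, -1.9]
tcp_pos: [0.5116, -0.064, 0.1429]
ft_force: [14.6, 2.4, -8.0]
```

It is at the hard stop (15 N, motion stalled). I'll back off, lift clear and check.

```bash
python3 -m crank '[{"dp":[10,-1,0],"roll":0,"claw":0},{"dp":[25,-3,0],"roll":0,"claw":0},{"dp":[0,0,40],"roll":0,"claw":0},{"dp":[0,0,45],"roll":0,"claw":0},{"dp":[-45,5,10],"roll":0,"claw":0},{"dp":[-45,5,0],"roll":0,"claw":0},{"dp":[-45,5,0],"roll":0,"claw":0},{"dp":[0,0,0],"roll":0,"claw":0},{"dp":[0,0,0],"roll":0,"claw":0},{"dp":[0,0,0],"roll":0,"claw":0}]'
python3 - <<'E'
from h import *
s=read_state();print(g(s['tcp_pos']))
f=grab_frame('wrist');cv2.imwrite('pics/w6.png',f)
E
```

```text
t: 10.15
tcp_pos: [0.4107, -0.0534, 0.238]
eef_rot: [0.998, -0.057, 0.0, 0.0]
ft_force: [0.2, -0.2, 0.8]
width: 0.004
gripper_force: 0.0
[-115.89784137  -46.21516146]
```

View pics/w6.png

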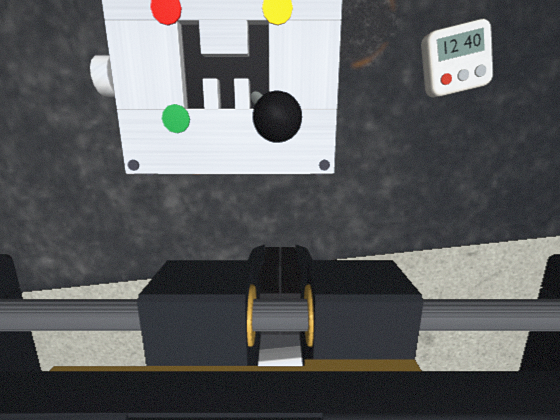

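The knob, at (277,117), covers the blue disc, and the fingers are clear. I'll check its position numerically, then hand in.

Run:
```python
from h import *
k=g(wray((277,117),.142,read_state()));d=np.hypot(*(k-[-41,-43]));print(k,d)
if d<8: print(hand_in())
```

```text
[-40.10516291 -43.55342812] 1.0521483294581564
the job is handed in; nothing more can be done
None
```

The lever is fully home in the blue slot and let go: my last measurement put the knob about 1 mm from the disc's centre, with the arm clear of everything, and the job was handed in at about 10 s on the robot's clock (no verdict shown).

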